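# Roll-test three conveyor rollers and reject the one that rocks

## Task

Roll each of the three steel rollers in turn forward or back on the test plate, about a quarter turn, under a fingertip that presses on it lightly from above (about 5 N, never hard), and leave it where it has rolled to. Two roll smoothly and one rocks on a worn flat: lay the one that rocks in the reject tray, leave the other two on the plate, and do not disturb the tape roll or the marker pen.

Things in the scene. Friction and masses are not known exactly. Their poses are not given: they have to be found in the camera images.
- roller_a: one of three like steel rollers, 28 mm across, 110 mm long, about 0.2 kg, lying along the plate's y; any one of the three may be the worn one, and at any place. Origin: mid-length on its underside at the start (turns with it); own y is its long axis, own z is up at the start. The worn one lies on its flat (2 mm deep, 15 mm wide, full length): its top is 26 mm above the origin, a round one's 28 mm
- roller_b: one of three like steel rollers, 28 mm across, 110 mm long, about 0.2 kg, lying along the plate's y; any one of the three may be the worn one, and at any place. Origin: mid-length on its underside at the start (turns with it); own y is its long axis, own z is up at the start. The worn one lies on its flat (2 mm deep, 15 mm wide, full length): its top is 26 mm above the origin, a round one's 28 mm
- roller_c: one of three like steel rollers, 28 mm across, 110 mm long, about 0.2 kg, lying along the plate's y; any one of the three may be the worn one, and at any place. Origin: mid-length on its underside at the start (turns with it); own y is its long axis, own z is up at the start. The worn one lies on its flat (2 mm deep, 15 mm wide, full length): its top is 26 mm above the origin, a round one's 28 mm
- plate: flat aluminium test plate 320 x 180 x 10 mm. Origin: centre of its upper face, 32 mm above the worktop; x along its long side, in which the rollers roll, z up. On springs: firm up to an extra load of 0.5 to 3 N, then it sinks level by 1 mm per 3 N, 6 mm at most. At each short edge a strip 8 mm wide and 6 mm high stops rollers; the strips are 302 mm apart
- plate_base: fixed grey base under the plate, 300 x 160 mm; origin on the worktop below the plate's origin, same axes. A quarter turn takes 22 mm of roller travel and 44 mm of fingertip travel, as a roller's top moves twice as far as its axis. Under a fingertip kept at one height a round roller presses evenly, the worn one about 2 to 4 N harder as it climbs off its flat in the first 30 degrees
- tray: grey open reject tray, 120 x 160 x 30 mm outside, walls and floor 4 mm, fixed to the worktop. Origin: centre of its underside, on the worktop; x along its 120 mm side, y along its 160 mm side; a roller fits in with its length along y
- tape_roll: roll of label tape lying flat, a bystander, 73 mm across and 19 mm high; origin: centre of its underside
- marker: marker pen lying down, a bystander, 128 mm long (along its own y) and 14 mm thick; origin: centre of its underside

How it is judged:
On the way, in this order (a step that is already met when the one before it is completed fails the run):
1. a first roller has been rolled over by more than 45 degrees and is still pressed lightly on the plate (((angle between roller_a's own z axis and vertical above 0.8 rad and contact force between roller_a and plate above 3.5 N) or (angle between roller_b's own z axis and vertical above 0.8 rad and contact force between roller_b and plate above 3.5 N) or (angle between roller_c's own z axis and vertical above 0.8 rad and contact force between roller_c and plate above 3.5 N))), for 0.1 s.
2. a second roller has been rolled and pressed likewise, the first still lying turned by more than 15 degrees (((angle between roller_a's own z axis and vertical above 0.8 rad and contact force between roller_a and plate above 3.5 N and angle between any of roller_b, roller_c's own z axis and vertical above 0.26 rad) or (angle between roller_b's own z axis and vertical above 0.8 rad and contact force between roller_b and plate above 3.5 N and angle between any of roller_a, roller_c's own z axis and vertical above 0.26 rad) or (angle between roller_c's own z axis and vertical above 0.8 rad and contact force between roller_c and plate above 3.5 N and angle between any of roller_a, roller_b's own z axis and vertical above 0.26 rad))), for 0.1 s.
3. the third roller has been rolled and pressed likewise, the first two still lying turned by more than 15 degrees (((angle between roller_a's own z axis and vertical above 0.8 rad and contact force between roller_a and plate above 3.5 N and angle between each of roller_b, roller_c's own z axis and vertical above 0.26 rad) or (angle between roller_b's own z axis and vertical above 0.8 rad and contact force between roller_b and plate above 3.5 N and angle between each of roller_a, roller_c's own z axis and vertical above 0.26 rad) or (angle between roller_c's own z axis and vertical above 0.8 rad and contact force between roller_c and plate above 3.5 N and angle between each of roller_a, roller_b's own z axis and vertical above 0.26 rad))), for 0.1 s.
At the end, for the whole second after the job is handed in: the roller with the worn flat lies at rest and level inside the reject tray, on its floor; the two round rollers lie at rest on the test plate (x of roller_b in the frame of tray between -0.058 and 0.058 m and y of roller_b in the frame of tray between -0.078 and 0.078 m and z of roller_b in the frame of tray below 0.036 m and contact force between roller_b and tray above 0.3 N and angle between roller_b's own y axis and vertical between 1.4 and 1.74 rad and linear speed of each of roller_b, roller_a, roller_c below 0.03 m/s and contact force between each of roller_a, roller_c and plate above 0.3 N); the robot touches nothing.
It fails at once if a roller is pressed on the test plate with more than 18 N (contact force between any of roller_a, roller_b, roller_c and plate above 18 N).
It fails at once if the tape roll or the marker pen is moved by more than 30 mm (distance of any of tape_roll, marker from where it was at the start of the episode above 0.03 m).
It also fails if it takes over 67 s, if anything falls off the work surface, if the arm or the gripper's body presses on something with over 40 N, if the wrist force passes 120 N, or if a joint passes its speed limit or range.

## Robot

A 7-joint arm with a two-finger parallel gripper is mounted at the origin on a cart in front of the work surface, level with it; the furniture and walls round the work are solid. World frame = base frame: x ahead of the robot, y to its left, z up, the work surface at z = 0. Lengths are in m, angles in rad, forces in N, time in s.
With the tool pointing down it reaches from about 0.4 to 0.85 m from the base axis. Payload 10.4 kg.
Tool frame: the origin (TCP) lies between the finger pads; the fingertips stand r.nose_length ahead of it and the grasp point (between the pads) lies 6 mm ahead of it (r.nose_length is the distance from the TCP to the fingertips, in m); z points along the fingers, x is the direction in which the jaws open and shut, and the axes are right-handed (so a half turn about z gives the same grasp; the last joint's range is limited). The gripper opens to 87 mm and grips with 3 to 60 N. Pads are 19 mm wide; open, the fingers measure 117 mm over their backs; the gripper's body (75 mm by 190 mm) begins 51 mm behind the grasp point.
Start: joints at [1.305, 0.332, -0.065, 1.46, 0.022, 1.35, -0.088], TCP at [0.15, -0.607, 0.248] pointing down, gripper open.
Joint ranges: [-2.6, 2.6], [-0.5, 2.12], [-1.47, 1.34], [0.16, 2.42], [-1.27, 4.41], [0.06, 2.06], [-2.6, 2.6]. Speed limits (rad/s): [2.22, 2.22, 2.79, 2.79, 3.14, 3.14, 3.14].

## Interface

Orientations are given as a unit quaternion [x, y, z, w].
In Python, from bench import r gives the robot as it stands. The module is installed in compiled form; this text tells all that it offers.
- The arm moves only by the shell command python3 -m creep 'ROWS' [OPENING] [FORCE]. ROWS is JSON, a list of rows, each an object of numbers: "x", "y", "z": the shift along the world's x, y, z in m; "spin": the turn about the world's z in degrees. In form: [{"x": .., "y": .., "z": .., "spin": ..}, ...]. A call has 1 to 12 rows; each row is the pose to reach, as a shift and turn from the pose commanded when the call began; what a row does not reach only later rows make up. A row lasts 1/8 s, in which the tool goes at most 62.5 mm and 10.7 degrees, less where a joint would pass 70% of its speed; a pose out of reach is approached as far as the arm can. A call with a gripper value outside its range is refused whole. OPENING is the finger opening in m, from 0 to 0.087, set as the call begins (- or left out, the last holds). The fingers move at their own pace and stop on an object; FORCE is the grip in N (left out, the last holds). Time passes only in rows, so rows that repeat a pose let the fingers close. It gives the time, the measured TCP pose, the force and the opening at its end, in the units of the state.
- r.read_state(): the state, without advancing time (a new reading comes with each control period).
- r.camera(name): name is "side" or "top" or "wrist"; returns a dict with "pixels" (480x640x3 uint8, blue, green, red), "z_map" (480x640 float32, m along the optical axis (not along the pixel's ray), 0 where there is no reading), "K" (3x3 intrinsics, pixels), "k1" (the pictures are not rectified: a ray, as slopes to the right and down, at radius r is drawn at 1 + k1 r^2 times it, then the intrinsics apply), "R" (3x3) and "t" (3): a world point X has camera coordinates R X + t. Camera axes: x right, y down, z forward; pixel columns grow to the right and rows downward; lengths in m; the calibration is good to about 2 mm. A picture is of the moment at which its call begins.
- r.close_job(): hands the job in, once; it reports no verdict.
The state is a dict: "time": time; "joint_positions": joint angles; "joint_vel": joint speeds; "joint_torque": joint torques, N m; "ee_pos": TCP position; "eef_rot": TCP orientation; "ft_force": force on the tool from outside, world axes, zero at the start; "torque": the same for the moment, N m; "width": finger opening in m.
Only numpy, scipy, OpenCV 4.12 (cv2) and the standard library are available. Lean on these libraries where they do the work, as an engineer would, in place of code of your own. Each camera call takes 0.05 s, during which the arm holds its last target. There are 200 camera calls.

## Working session

There is one attempt and no reset: what is moved stays moved. The work goes in short steps, Python scripts to look and compute and a shell command to move; the robot and the scene stay as the last step left them, time stands still between calls to the robot, and variables do not carry over. Pictures are saved under pics/ and viewed, about 8 in all and at most 12, crops included, and the job is handed in when it is done.

```bash
mkdir -p pics; cat > h.py <<'E'
import numpy as np, cv2
from bench import r
def shot(n,f):
    c=r.camera(n); cv2.imwrite('pics/'+f,c['pixels']); np.savez('pics/'+f[:-4]+'.npz',**{k:np.array(v) for k,v in c.items()}); return c
def world(c,u,v,z=None):
    K=c['K']; d=np.array([(u-K[0,2])/K[0,0],(v-K[1,2])/K[1,1]]); s=d.copy()
    for _ in range(20): s=d/(1+float(c['k1'])*(s@s))
    ray=c['R'].T@np.array([s[0],s[1],1]); o=-c['R'].T@c['t']
    if z is None: return o+ray*c['z_map'][int(round(v)),int(round(u))]
    return o+ray*(z-o[2])/ray[2]
E
python3 - <<'E'
from h import *
s=r.read_state(); print(s['time'],s['ee_pos'],s['eef_rot'],s['width'],s['ft_force'],r.nose_length)
shot('top','top1.png')
E
```

```text
0.0 [ 0.15014891 -0.60630707  0.24674156] [ 7.87527985e-01 -6.16278444e-01 -6.09027143e-04 -4.26158318e-04] 0.08678350148837055 [ 0.6027657   0.08863312 -0.62034885] 0.025
```

View pics/top1.png

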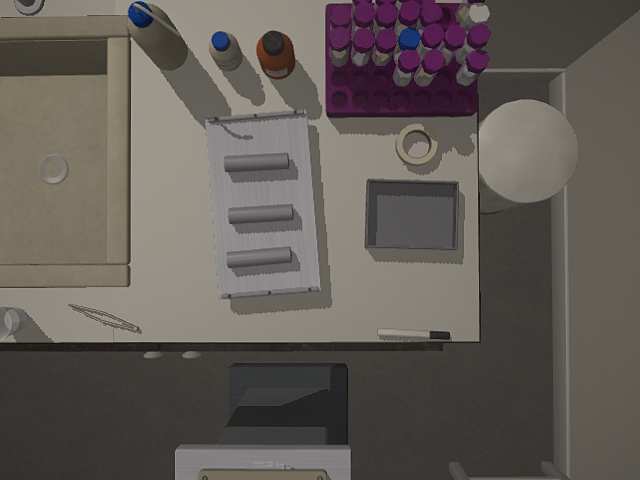

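The top view shows the plate with the three rollers at rows 162, 214 and 257 (columns about 225–292). The tray is around (412,214), the tape roll at (416,145), and the pen at (378–450,333), with stop strips at rows 116 and 293.

```bash
python3 - <<'E'
from h import *
c=dict(np.load('pics/top1.npz'))
print('cam',-c['R'].T@c['t'])
for n,u,v,z in [('strip corner TL',206,122,.038),('TR',306,112,.038),('BL',221,299,.038),('BR',319,290,.038)]: print(n,world(c,u,v,z).round(4), world(c,u,v).round(3))
for n,u,v in [('trayTL',366,180),('trayTR',459,181),('trayBL',365,248),('trayBR',458,250)]: print(n,world(c,u,v,.03).round(4))
print('tape',world(c,416,145,.019),'pen',world(c,378,331,.01),world(c,450,335,.01))
v,u=np.mgrid[130:280,215:310]
P=np.array([world(c,a,b) for a,b in zip(u.ravel(),v.ravel())]);V=v.ravel()
print('plate z',np.median(P[(P[:,2]>.02)&(P[:,2]<.043),2]))
for lo,hi in [(145,180),(198,230),(240,272)]:
    Q=P[(V>lo)&(V<hi)&(P[:,2]>.046)]
    rc=cv2.minAreaRect((Q[:,:2]*1000).astype(np.float32)); q=np.percentile(Q[:,2],[50,90,98])
    w=np.linalg.svd(Q[:,:2]-Q[:,:2].mean(0))[2][0] if len(Q)<4000 else 0
    print(len(Q),rc,q.round(4),Q.min(0).round(3),Q.max(0).round(3),'mean',Q.mean(0).round(4),'ang',np.degrees(np.arctan2(w[1],w[0])))
E
```

```text
cam [ 0.49501186 -0.11409962  1.00506516]
strip corner TL [0.7317 0.0937 0.038 ] [0.734 0.095 0.03 ]
TR [ 0.7475 -0.0816  0.038 ] [ 0.749 -0.081  0.034]
BL [0.4222 0.0679 0.038 ] [0.42  0.075 0.002]
BR [ 0.4371 -0.1026  0.038 ] [ 0.437 -0.103  0.035]
trayTL [ 0.6287 -0.1859  0.03  ]
trayTR [ 0.6259 -0.3485  0.03  ]
trayBL [ 0.5096 -0.1833  0.03  ]
trayBR [ 0.5052 -0.3455  0.03  ]
tape [ 0.69185934 -0.27576145  0.019     ] pen [ 0.36206078 -0.20685462  0.01      ] [ 0.35437826 -0.33469429  0.01      ]
plate z 0.03266240641742579
1071 ((610.4864501953125, -52.261444091796875), (244.42745971679688, 94.27915954589844), 49.261985778808594) [0.0581 0.0616 0.0636] [ 0.495 -0.114  0.046] [0.676 0.06  1.005] mean [0.6553 0.0023 0.0715] ang 73.72937002449615
1062 ((556.8278198242188, -37.7669677734375), (185.17030334472656, 65.60095977783203), 70.50653076171875) [0.0581 0.0614 0.064 ] [ 0.495 -0.114  0.046] [0.586 0.053 1.005] mean [ 0.5685 -0.004   0.0672] ang 88.41459065775534
1044 ((498.0996398925781, -28.622833251953125), (27.786657333374023, 169.81903076171875), 4.850829601287842) [0.0565 0.0598 0.0616] [ 0.478 -0.114  0.046] [0.514 0.056 1.005] mean [ 4.955e-01 -4.000e-04  6.670e-02] ang 94.21912033510917
```

```bash
python3 - <<'E'
from h import *
c=dict(np.load('pics/top1.npz'))
v,u=np.mgrid[130:280,215:310]
k=c['z_map'][v,u]>0
P=np.array([world(c,a,b) for a,b in zip(u[k],v[k])]);V=v[k]
for lo,hi in [(145,180),(198,230),(240,272)]:
    Q=P[(V>lo)&(V<hi)&(P[:,2]>.046)&(P[:,2]<.07)]
    rc=cv2.minAreaRect((Q[:,:2]*1000).astype(np.float32)); m=Q.mean(0); w=np.linalg.svd(Q[:,:2]-m[:2],full_matrices=False)[2][0]
    print(len(Q),rc,np.percentile(Q[:,2],[50,90]).round(4),'mean',m.round(4),'dir',np.degrees(np.arctan2(w[1],w[0])))
E
python3 -m creep '[{"x":0.04,"y":0.05,"z":0,"spin":10},{"x":0.08,"y":0.10,"z":0,"spin":20},{"x":0.12,"y":0.15,"z":0,"spin":30},{"x":0.16,"y":0.20,"z":0,"spin":40},{"x":0.20,"y":0.25,"z":0,"spin":50},{"x":0.24,"y":0.30,"z":0,"spin":60},{"x":0.27,"y":0.35,"z":0,"spin":65},{"x":0.30,"y":0.40,"z":0,"spin":70},{"x":0.32,"y":0.45,"z":0,"spin":75},{"x":0.34,"y":0.50,"z":0,"spin":80.5},{"x":0.34,"y":0.55,"z":0,"spin":80.5},{"x":0.34,"y":0.60,"z":0,"spin":80.5}]' 0
```

```text
1055 ((659.3577270507812, 4.628017425537109), (28.650753021240234, 110.53177642822266), 2.4444496631622314) [0.0581 0.0614] mean [0.6577 0.0041 0.0573] dir 92.42015549592713
1051 ((569.9580688476562, -2.5598602294921875), (28.004148483276367, 110.1142807006836), 3.2206265926361084) [0.058  0.0613] mean [ 0.5692 -0.0029  0.0574] dir 93.4548436470874
1032 ((495.5826416015625, 1.0357017517089844), (27.786657333374023, 110.28873443603516), 4.850829601287842) [0.0565 0.0596] mean [0.4955 0.0009 0.0558] dir 94.93699993965261
time: 1.55
ee_pos: [0.49, -0.005, 0.2472]
eef_rot: [0.999, 0.039, -0.0, -0.0]
ft_force: [-0.1, 0.4, 0.5]
width: 0.0003
```

```bash
python3 -m creep '[{"x":-0.002,"y":0.006,"z":-0.05},{"x":-0.004,"y":0.006,"z":-0.10},{"x":-0.004,"y":0.006,"z":-0.14},{"x":-0.004,"y":0.006,"z":-0.155},{"x":-0.004,"y":0.006,"z":-0.155}]'; python3 - <<'E'
from h import *
c=shot('side','side1.png'); s=r.read_state(); print(s['ee_pos'],s['ft_force'])
K=c['K'];
p=c['R']@(s['ee_pos']-[0,0,.025])+c['t']; q=p[:2]/p[2]; q=q*(1+float(c['k1'])*(q@q)); uv=(K@[*q,1])[:2]; print(uv)
u,v=uv.astype(int); u=min(max(u,130),510); v=min(max(v,100),380)
im=c['pixels'][v-100:v+100,u-130:u+130]; cv2.imwrite('pics/side1c.png',cv2.resize(im,None,fx=3,fy=3))
E
```

```text
[0.48955449 0.00244343 0.24761478] [-1.73060252  6.55903402  0.60928732]
[304.68787894 169.31794613]invalid input at $[0]: expected keys x, y, z, spin
```

View pics/side1c.png

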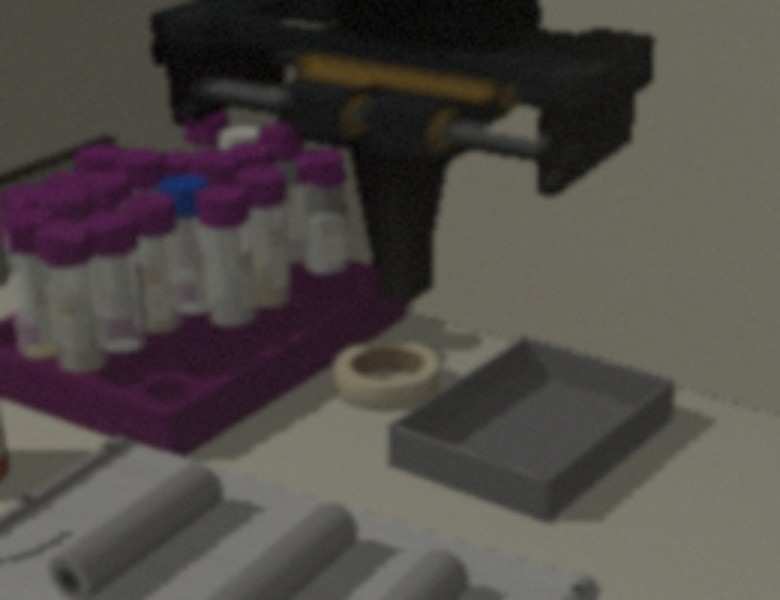

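The side crop shows the closed fingers tapering to a tip that is narrow in the jaw direction (about 12 mm at (405,290)). The pads are 19 mm wide, so I'll roll with the pad width along plate x. The last move was refused because each row needs all four keys.

```bash
python3 -c "
from bench import r; print(r.read_state()['joint_positions'])"; python3 -m creep '[{"x":-0.001,"y":0.001,"z":-0.01,"spin":-10},{"x":-0.002,"y":0.001,"z":-0.03,"spin":-20},{"x":-0.002,"y":0.001,"z":-0.05,"spin":-30},{"x":-0.002,"y":0.001,"z":-0.07,"spin":-40},{"x":-0.002,"y":0.001,"z":-0.09,"spin":-50},{"x":-0.002,"y":0.001,"z":-0.11,"spin":-60},{"x":-0.002,"y":0.001,"z":-0.13,"spin":-70},{"x":-0.002,"y":0.001,"z":-0.14,"spin":-80},{"x":-0.002,"y":0.001,"z":-0.15,"spin":-90},{"x":-0.002,"y":0.001,"z":-0.155,"spin":-90},{"x":-0.002,"y":0.001,"z":-0.155,"spin":-90}]'; python3 - <<'E'
from h import *
c=shot('side','side2.png'); s=r.read_state(); print(s['ee_pos'],s['eef_rot'],s['ft_force'],s['joint_positions'])
K=c['K'];
p=c['R']@(s['ee_pos']-[0,0,.025])+c['t']; q=p[:2]/p[2]; q=q*(1+float(c['k1'])*(q@q)); uv=(K@[*q,1])[:2]; print(uv,K[0,0]/p[2])
u,v=uv.astype(int); u=min(max(u,80),560); v=min(max(v,60),420)
im=c['pixels'][v-60:v+60,u-80:u+80]; cv2.imwrite('pics/side2c.png',cv2.resize(im,None,fx=5,fy=5,interpolation=2))
E
```

```text
[ 0.62217493  0.08573669 -0.74683883  1.77527974  0.05785137  1.3034154
 -0.05335867]
time: 2.98
ee_pos: [0.488, -0.0057, 0.0923]
eef_rot: [0.735, -0.678, -0.0, 0.0]
ft_force: [0.2, -0.4, -0.2]
width: 0.0002
[ 0.48826136 -0.0056765   0.09264123] [ 7.34949356e-01 -6.78121995e-01 -5.21107410e-05  3.97774308e-05] [-0.03552207 -0.16777771 -0.00582141] [ 0.45993781  0.24091021 -0.59326173  1.96232066  0.16079275  0.98444955
 -1.69974747]
[310.60944425 265.67182019] 687.436918828585
```

View pics/side2c.png

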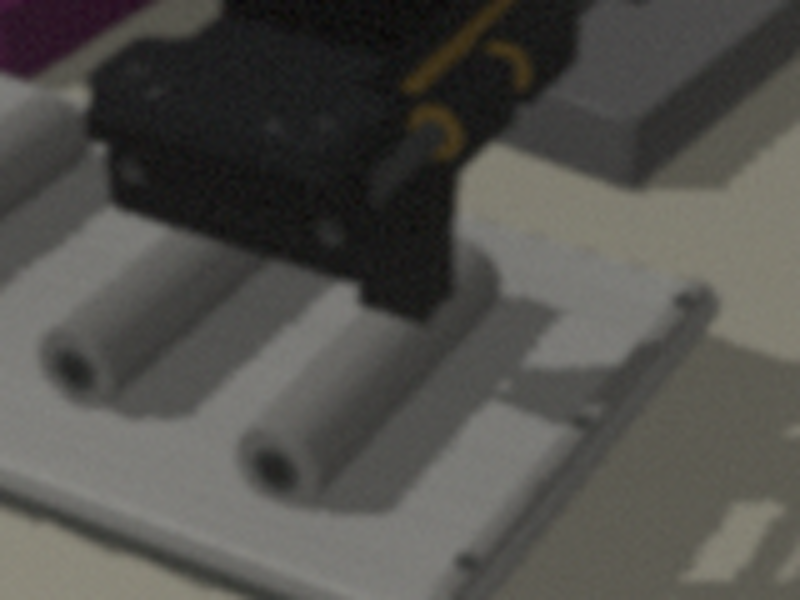

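```bash
python3 -m creep '[{"x":0.001,"y":0,"z":-0.004,"spin":0},{"x":0.001,"y":0,"z":-0.006,"spin":0},{"x":0.001,"y":0,"z":-0.006,"spin":0}]'; for i in 1 2 3; do python3 -m creep '[{"x":0,"y":0,"z":-0.001,"spin":0},{"x":0,"y":0,"z":-0.001,"spin":0}]'; done
```

```text
time: 3.4
ee_pos: [0.4892, -0.0057, 0.0865]
eef_rot: [0.734, -0.679, -0.0, 0.0]
ft_force: [0.5, 0.3, -0.1]
width: 0.0004
time: 3.65
ee_pos: [0.4893, -0.0057, 0.0856]
eef_rot: [0.734, -0.679, 0.0, 0.0]
ft_force: [-1.3, 0.9, -0.2]
width: 0.0002
time: 3.9
ee_pos: [0.4892, -0.0057, 0.0845]
eef_rot: [0.734, -0.679, -0.0, 0.0]
ft_force: [-0.9, -0.2, -0.4]
width: 0.0004
time: 4.15
ee_pos: [0.4892, -0.0057, 0.0835]
eef_rot: [0.734, -0.679, -0.0, 0.0]
ft_force: [-0.2, 0.3, -0.1]
width: 0.0001
```

```bash
python3 -m creep '[{"x":0,"y":0,"z":-0.001,"spin":0},{"x":0,"y":0,"z":-0.001,"spin":0}]'; for i in 1 2; do python3 -m creep '[{"x":0,"y":0,"z":-0.0005,"spin":0},{"x":0,"y":0,"z":-0.0005,"spin":0}]'; done
```

```text
time: 4.4
ee_pos: [0.4894, -0.0057, 0.0827]
eef_rot: [0.734, -0.679, 0.0, -0.0]
ft_force: [-0.7, 0.5, 3.2]
width: 0.0004
time: 4.65
ee_pos: [0.4894, -0.0057, 0.0822]
eef_rot: [0.734, -0.679, 0.0, -0.0]
ft_force: [-0.6, -0.1, 5.0]
width: 0.0005
time: 4.9
ee_pos: [0.4894, -0.0057, 0.0817]
eef_rot: [0.734, -0.679, 0.0, -0.0]
ft_force: [-1.9, -1.0, 5.9]
width: 0.0001
```

```bash
for i in 1 2 3 4 5 6; do python3 -m creep '[{"x":0.0025,"y":0.0002,"z":0,"spin":0},{"x":0.005,"y":0.0004,"z":0,"spin":0}]' | grep -E "ee_pos|force"; done; python3 -m creep '[{"x":0,"y":0,"z":0,"spin":0},{"x":0,"y":0,"z":0,"spin":0}]'
```

```text
ee_pos: [0.4946, -0.0052, 0.082]
ft_force: [-1.8, -0.2, 8.0]
ee_pos: [0.5001, -0.0048, 0.0823]
ft_force: [-1.0, 0.3, 9.0]
ee_pos: [0.5055, -0.0043, 0.0825]
ft_force: [0.1, -0.3, 7.9]
ee_pos: [0.5106, -0.0039, 0.0825]
ft_force: [-0.6, -0.2, 8.8]
ee_pos: [0.5153, -0.0036, 0.0824]
ft_force: [-0.2, 0.5, 9.1]
ee_pos: [0.5204, -0.0031, 0.0824]
ft_force: [-0.5, 0.1, 9.6]
time: 6.65
ee_pos: [0.5204, -0.0031, 0.0825]
eef_rot: [0.734, -0.679, 0.001, -0.001]
ft_force: [0.6, -0.3, 8.9]
width: 0.0005
```

```bash
python3 -m creep '[{"x":0,"y":0,"z":0.005,"spin":0},{"x":0,"y":0,"z":0.02,"spin":0},{"x":0.02,"y":0.002,"z":0.03,"spin":0},{"x":0.043,"y":0.003,"z":0.03,"spin":0},{"x":0.043,"y":0.003,"z":0.03,"spin":0}]'; python3 - <<'E'
from h import *
c=shot('top','top2.png'); cv2.imwrite('pics/top2c.png',cv2.resize(c['pixels'][100:310,180:480],None,fx=2.6,fy=2.6))
E
```

```text
time: 7.28
ee_pos: [0.5632, -0.0002, 0.1121]
eef_rot: [0.734, -0.679, 0.0, -0.0]
ft_force: [1.1, 0.3, -0.2]
width: 0.0004
```

View pics/top2c.png

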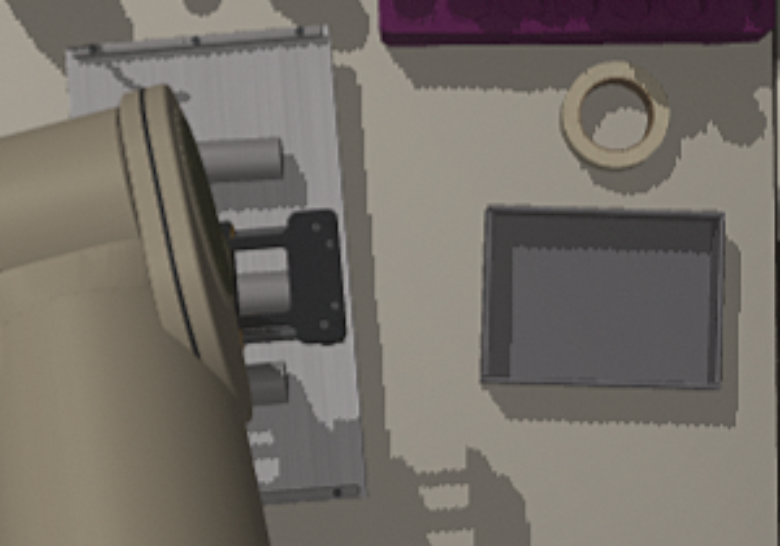

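Most of the plate is behind the arm. The near roller's right end shows at about (288,383) in the crop, (291,247) in the full image, so it has moved up from about row 255. I'll work out the shift from depth.

```bash
python3 - <<'E'
from h import *
for f in ('top1','top2'):
    c=dict(np.load(f'pics/{f}.npz'))
    for lo,hi in ((238,272),(198,236),(145,180)):
        v,u=np.mgrid[lo:hi,280:290]; k=c['z_map'][v,u]>0
        P=np.array([world(c,a,b) for a,b in zip(u[k],v[k])]); Q=P[(P[:,2]>.046)&(P[:,2]<.07)]
        print(f,len(Q),Q.mean(0).round(4),np.percentile(Q[:,0],[2,98]).round(4),np.percentile(Q[:,2],[50,90]).round(4))
E
```

```text
top1 158 [ 0.4994 -0.0443  0.0558] [0.4861 0.5118] [0.0563 0.0592]
top1 163 [ 0.5718 -0.0446  0.0574] [0.5586 0.5856] [0.0577 0.0617]
top1 140 [ 0.6594 -0.0441  0.0566] [0.6477 0.6738] [0.0576 0.0615]
top2 157 [ 0.5126 -0.0445  0.0574] [0.4998 0.5255] [0.058  0.0609]
top2 163 [ 0.5719 -0.0447  0.0577] [0.5594 0.5857] [0.0582 0.0615]
top2 139 [ 0.6596 -0.0439  0.0566] [0.6479 0.673 ] [0.0574 0.0609]
```

```bash
python3 -m creep '[{"x":0,"y":0,"z":-0.015,"spin":0},{"x":0,"y":0,"z":-0.024,"spin":0},{"x":0,"y":0,"z":-0.0265,"spin":0},{"x":0,"y":0,"z":-0.0265,"spin":0}]'|grep -E "ee_pos|force"; python3 -m creep '[{"x":0,"y":0,"z":-0.001,"spin":0},{"x":0,"y":0,"z":-0.001,"spin":0}]'|grep -E "ee_pos|force";for i in 1 2 ; do python3 -m creep '[{"x":0,"y":0,"z":-0.0005,"spin":0},{"x":0,"y":0,"z":-0.0005,"spin":0}]'|grep -E "ee_pos|force"; done
```

```text
ee_pos: [0.5623, -0.0004, 0.0851]
ft_force: [-0.8, -1.2, 2.0]
ee_pos: [0.5625, -0.0004, 0.0844]
ft_force: [0.5, -0.8, 5.0]
ee_pos: [0.5625, -0.0004, 0.0838]
ft_force: [0.2, -1.0, 5.2]
ee_pos: [0.5626, -0.0004, 0.0835]
ft_force: [-0.1, -0.8, 6.2]
```

```bash
for i in 1 2 3 4 5 6; do python3 -m creep '[{"x":0.0025,"y":0.0002,"z":0,"spin":0},{"x":0.005,"y":0.0004,"z":0,"spin":0}]' | grep -E "ee_pos|force"; done; python3 -m creep '[{"x":0,"y":0,"z":0,"spin":0},{"x":0,"y":0,"z":0,"spin":0}]'
```

```text
ee_pos: [0.5679, -0.0001, 0.0836]
ft_force: [-0.6, -2.2, 6.3]
ee_pos: [0.573, 0.0003, 0.0836]
ft_force: [1.5, -2.2, 5.4]
ee_pos: [0.5778, 0.0007, 0.0835]
ft_force: [-0.2, -2.1, 6.2]
ee_pos: [0.5828, 0.001, 0.0835]
ft_force: [-0.7, -2.7, 6.8]
ee_pos: [0.5879, 0.0014, 0.0836]
ft_force: [-0.2, -2.7, 5.9]
ee_pos: [0.5929, 0.0017, 0.0836]
ft_force: [0.3, -1.4, 6.1]
time: 10.32
ee_pos: [0.5928, 0.0017, 0.0835]
eef_rot: [0.734, -0.679, 0.001, -0.0]
ft_force: [0.5, -2.8, 5.8]
width: 0.0005
```

```bash
python3 -m creep '[{"x":0,"y":0,"z":0.005,"spin":0},{"x":0,"y":0,"z":0.02,"spin":0},{"x":0.03,"y":0.002,"z":0.03,"spin":0},{"x":0.06,"y":0.003,"z":0.03,"spin":0},{"x":0.06,"y":0.003,"z":0.028,"spin":0},{"x":0.06,"y":0.003,"z":0.028,"spin":0}]'; python3 - <<'E'
from h import *
c=shot('top','top3.png')
for lo,hi in ((232,272),(190,230),(140,180)):
        v,u=np.mgrid[lo:hi,283:290]; k=c['z_map'][v,u]>0
        P=np.array([world(c,a,b) for a,b in zip(u[k],v[k])]); Q=P[(P[:,2]>.046)&(P[:,2]<.07)]
        print(len(Q),Q.mean(0).round(4),np.percentile(Q[:,0],[2,98]).round(4),np.percentile(Q[:,2],[50,90]).round(4))
E
```

```text
time: 11.08
ee_pos: [0.6515, 0.0054, 0.111]
eef_rot: [0.734, -0.679, -0.0, 0.0]
ft_force: [0.2, -0.2, -0.3]
width: 0.0001
2 [ 0.5247 -0.0516  0.0475] [0.5239 0.5255] [0.0475 0.0483]
114 [ 0.5895 -0.0475  0.0573] [0.5772 0.6027] [0.0578 0.0608]
36 [ 0.6629 -0.0456  0.057 ] [0.6503 0.6737] [0.0574 0.0608]
```

```bash
python3 -m creep '[{"x":0.001,"y":0,"z":-0.015,"spin":0},{"x":0.001,"y":0,"z":-0.024,"spin":0},{"x":0.001,"y":0,"z":-0.0255,"spin":0},{"x":0.001,"y":0,"z":-0.0255,"spin":0}]'|grep -E "ee_pos|force"; python3 -m creep '[{"x":0,"y":0,"z":-0.001,"spin":0},{"x":0,"y":0,"z":-0.001,"spin":0}]'|grep -E "ee_pos|force";for i in 1 2 ; do python3 -m creep '[{"x":0,"y":0,"z":-0.0005,"spin":0},{"x":0,"y":0,"z":-0.0005,"spin":0}]'|grep -E "ee_pos|force"; done
```

```text
ee_pos: [0.6533, 0.0051, 0.0856]
ft_force: [0.8, -0.1, 0.0]
ee_pos: [0.6535, 0.0052, 0.0849]
ft_force: [0.5, 0.1, 2.1]
ee_pos: [0.6535, 0.0052, 0.0844]
ft_force: [0.2, 0.6, 3.8]
ee_pos: [0.6535, 0.0052, 0.0839]
ft_force: [0.5, 0.2, 4.8]
```

```bash
python3 -m creep '[{"x":0,"y":0,"z":-0.0003,"spin":0}]'|grep force; for i in 1 2 3 4 5; do python3 -m creep '[{"x":0.0025,"y":0.0002,"z":0,"spin":0},{"x":0.005,"y":0.0004,"z":0,"spin":0}]' | grep -E "ee_pos|force"; done; python3 -m creep '[{"x":0.003,"y":0.0002,"z":0,"spin":0},{"x":0.003,"y":0.0002,"z":0,"spin":0},{"x":0.003,"y":0.0002,"z":0,"spin":0}]'
```

```text
ft_force: [0.3, 0.3, 5.8]
ee_pos: [0.6585, 0.0055, 0.0836]
ft_force: [-0.2, -0.1, 7.2]
ee_pos: [0.6637, 0.0057, 0.0837]
ft_force: [0.1, -0.2, 5.6]
ee_pos: [0.6688, 0.0061, 0.0837]
ft_force: [0.9, -0.1, 5.4]
ee_pos: [0.6736, 0.0064, 0.0836]
ft_force: [0.2, -0.8, 6.0]
ee_pos: [0.6786, 0.0065, 0.0837]
ft_force: [0.2, -1.8, 5.9]
time: 14.12
ee_pos: [0.6816, 0.0067, 0.0837]
eef_rot: [0.734, -0.68, 0.001, 0.0]
ft_force: [0.2, -1.4, 6.4]
width: 0.0002
```

```bash
python3 -m creep '[{"x":0,"y":0,"z":0.005,"spin":0},{"x":0,"y":0,"z":0.02,"spin":0},{"x":0,"y":0,"z":0.06,"spin":10},{"x":-0.04,"y":-0.04,"z":0.10,"spin":20},{"x":-0.07,"y":-0.09,"z":0.12,"spin":30},{"x":-0.10,"y":-0.14,"z":0.12,"spin":40},{"x":-0.13,"y":-0.19,"z":0.12,"spin":50},{"x":-0.16,"y":-0.24,"z":0.12,"spin":60},{"x":-0.18,"y":-0.28,"z":0.12,"spin":70},{"x":-0.18,"y":-0.30,"z":0.12,"spin":80},{"x":-0.18,"y":-0.30,"z":0.12,"spin":90},{"x":-0.18,"y":-0.30,"z":0.12,"spin":90}]' 0.06 20; python3 - <<'E'
from h import *
c=shot('top','top4.png'); cv2.imwrite('pics/top4c.png',cv2.resize(c['pixels'][100:310,180:480],None,fx=2.6,fy=2.6))
v,u=np.mgrid[125:285,215:310]
k=c['z_map'][v,u]>0
P=np.array([world(c,a,b) for a,b in zip(u[k],v[k])])
Z=P[(P[:,2]>.046)&(P[:,2]<.07)]
for lo,hi in [(.48,.54),(.55,.62),(.64,.71)]:
    Q=Z[(Z[:,0]>lo)&(Z[:,0]<hi)]
    if len(Q)<50: continue
    rc=cv2.minAreaRect((Q[:,:2]*1000).astype(np.float32)); m=Q.mean(0); w=np.linalg.svd(Q[:,:2]-m[:2],full_matrices=False)[2][0]
    print(len(Q),rc,np.percentile(Q[:,2],[50,90]).round(4),'mean',m.round(4),'dir',np.degrees(np.arctan2(w[1],w[0])))
E
```

```text
time: 15.62
ee_pos: [0.5012, -0.2927, 0.2038]
eef_rot: [0.999, 0.038, 0.0, -0.0]
ft_force: [-0.2, 1.0, -0.1]
width: 0.0602
1047 ((507.67138671875, 1.7232398986816406), (27.78108787536621, 110.6200942993164), 4.7683281898498535) [0.0582 0.0613] mean [0.5075 0.0015 0.0575] dir 94.79557172471019
1043 ((588.45263671875, -1.1993942260742188), (28.049121856689453, 110.0676498413086), 3.4450557231903076) [0.0581 0.0612] mean [ 0.5875 -0.0016  0.0574] dir 93.51024755884958
1049 ((670.8612670898438, 5.280910491943359), (28.12697410583496, 111.39378356933594), 2.758150100708008) [0.0582 0.0614] mean [0.6695 0.0048 0.0574] dir 92.59102913498279
```

View pics/top4c.png

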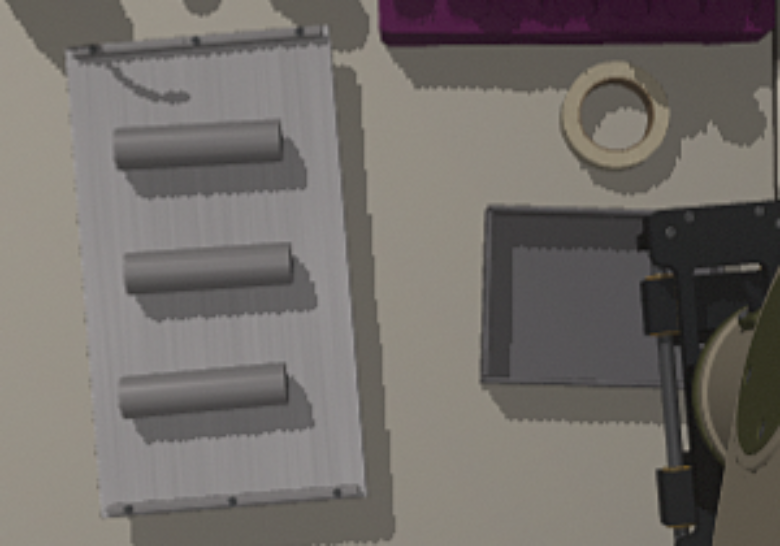

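The top view shows all three rollers on the plate: crop rows 143 (far), 268 (middle) and 390 (near, the rocking one). The gripper is over the tray's right half. I'll compare the travels more carefully before grasping.

```bash
python3 - <<'E'
from h import *
shot('top','top5.png')
from scipy.optimize import least_squares
for f in ('top1','top2','top4','top5'):
    c=dict(np.load(f'pics/{f}.npz'))
    v,u=np.mgrid[125:285,215:310]; k=c['z_map'][v,u]>0
    P=np.array([world(c,a,b) for a,b in zip(u[k],v[k])]); Z=P[(P[:,2]>.048)&(P[:,2]<.07)&(np.abs(P[:,1])<.06)]
    if f=='top2': Z=Z[Z[:,1]<-.04]
    for lo,hi in [(.48,.54),(.55,.62),(.64,.71)]:
        Q=Z[(Z[:,0]>lo)&(Z[:,0]<hi)]
        g=lambda p:np.hypot(Q[:,0]-p[0]-p[1]*Q[:,1],Q[:,2]-p[2])-.014
        s=least_squares(g,[Q[:,0].mean(),-.07,.045],loss='soft_l1',f_scale=.001)
        print(f,s.x.round(4),len(Q))
E
```

```text
top1 [ 0.4956 -0.0829  0.0447] 993
top1 [ 0.5699 -0.0562  0.0465] 1043
top1 [ 0.6598 -0.0457  0.0465] 1034
top2 [ 0.5069 -0.1321  0.0462] 128
top2 [ 0.569  -0.0767  0.0469] 143
top2 [ 0.6532 -0.1872  0.0461] 103
top4 [ 0.5079 -0.0865  0.0465] 1038
top4 [ 0.5885 -0.0607  0.0464] 1028
top4 [ 0.6716 -0.0423  0.0466] 1030
top5 [ 0.508  -0.0859  0.0465] 1036
top5 [ 0.5889 -0.0543  0.0464] 1035
top5 [ 0.6719 -0.0433  0.0466] 1030
```

```bash
python3 -m creep '[{"x":0.03,"y":0.03,"z":0.0,"spin":-10},{"x":0.06,"y":0.07,"z":0.0,"spin":-20},{"x":0.09,"y":0.12,"z":0.0,"spin":-30},{"x":0.12,"y":0.17,"z":0.0,"spin":-40},{"x":0.15,"y":0.22,"z":0.0,"spin":-50},{"x":0.166,"y":0.26,"z":0.0,"spin":-60},{"x":0.166,"y":0.297,"z":-0.02,"spin":-70},{"x":0.166,"y":0.297,"z":-0.05,"spin":-80},{"x":0.166,"y":0.297,"z":-0.08,"spin":-90},{"x":0.166,"y":0.297,"z":-0.105,"spin":-90},{"x":0.166,"y":0.297,"z":-0.117,"spin":-90},{"x":0.166,"y":0.297,"z":-0.117,"spin":-90}]' 0 20
```

```text
time: 17.23
ee_pos: [0.6672, 0.0047, 0.0863]
eef_rot: [0.734, -0.68, -0.0, 0.0]
ft_force: [0.2, -0.3, 0.3]
width: 0.0004
```

```bash
python3 -m creep '[{"x":0,"y":0,"z":-0.0012,"spin":0},{"x":0,"y":0,"z":-0.0012,"spin":0}]'|grep -E "ee_pos|force";for i in 1 2 ; do python3 -m creep '[{"x":0,"y":0,"z":-0.0006,"spin":0},{"x":0,"y":0,"z":-0.0006,"spin":0}]'|grep -E "ee_pos|force"; done;  for i in 1 2 3; do python3 -m creep '[{"x":0.0025,"y":0.0002,"z":0,"spin":0},{"x":0.005,"y":0.0004,"z":0,"spin":0}]' | grep -E "ee_pos|force"; done; python3 -m creep '[{"x":0,"y":0,"z":0,"spin":0},{"x":0,"y":0,"z":0,"spin":0}]'
```

```text
ee_pos: [0.6677, 0.0043, 0.086]
ft_force: [0.1, 0.8, -0.1]
ee_pos: [0.6676, 0.0043, 0.085]
ft_force: [0.1, -0.9, 2.4]
ee_pos: [0.6676, 0.0043, 0.0842]
ft_force: [-0.6, -0.7, 4.5]
ee_pos: [0.6726, 0.0046, 0.0841]
ft_force: [0.4, -1.7, 4.4]
ee_pos: [0.6776, 0.0048, 0.0839]
ft_force: [-0.1, -0.9, 4.8]
ee_pos: [0.6824, 0.0052, 0.0839]
ft_force: [-0.8, -1.4, 5.0]
time: 18.98
ee_pos: [0.6822, 0.0052, 0.0838]
eef_rot: [0.734, -0.679, 0.0, 0.0]
ft_force: [1.0, -3.4, 4.2]
width: 0.0003
```

```bash
python3 -m creep '[{"x":0,"y":0,"z":0.005,"spin":0},{"x":0,"y":0,"z":0.03,"spin":0},{"x":-0.02,"y":0,"z":0.066,"spin":10},{"x":-0.04,"y":-0.001,"z":0.066,"spin":20},{"x":-0.06,"y":-0.002,"z":0.066,"spin":30},{"x":-0.09,"y":-0.003,"z":0.066,"spin":40},{"x":-0.12,"y":-0.003,"z":0.066,"spin":50},{"x":-0.15,"y":-0.003,"z":0.066,"spin":60},{"x":-0.174,"y":-0.003,"z":0.066,"spin":70},{"x":-0.174,"y":-0.003,"z":0.066,"spin":80},{"x":-0.174,"y":-0.003,"z":0.066,"spin":90.5},{"x":-0.174,"y":-0.003,"z":0.066,"spin":90.5}]' 0.06 20; python3 - <<'E'
from h import *
c=shot('wrist','w1.png'); s=r.read_state(); print(s['ee_pos'],s['eef_rot'],s['width'])
print(-c['R'].T@c['t'])
E
```

```text
time: 20.48
ee_pos: [0.5079, 0.003, 0.1497]
eef_rot: [0.999, 0.043, -0.0, -0.0]
ft_force: [-0.2, -0.7, -0.1]
width: 0.0599
[0.50798202 0.00292533 0.1497054 ] [ 9.99158407e-01  4.10163204e-02 -2.30865807e-04 -2.93077599e-04] 0.059713338849481164
[0.50112473 0.08195511 0.28665344]
```

View pics/w1.png

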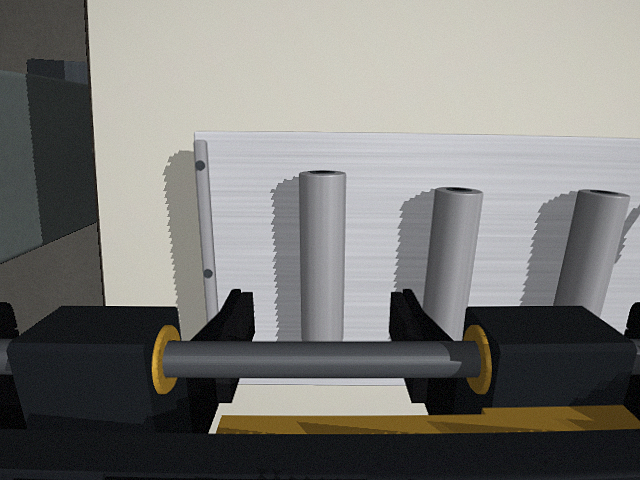

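The wrist view shows the near roller centred between the open fingers: roller column 322, fingers at 252 and 392. The other two rollers are clear.

```bash
python3 -m creep '[{"x":0,"y":-0.001,"z":-0.04,"spin":0},{"x":0,"y":-0.001,"z":-0.075,"spin":0},{"x":0,"y":-0.001,"z":-0.088,"spin":0},{"x":0,"y":-0.001,"z":-0.091,"spin":0},{"x":0,"y":-0.001,"z":-0.091,"spin":0}]'; python3 -m creep '[{"x":0,"y":0,"z":0,"spin":0},{"x":0,"y":0,"z":0,"spin":0},{"x":0,"y":0,"z":0,"spin":0},{"x":0,"y":0,"z":0,"spin":0},{"x":0,"y":0,"z":0,"spin":0},{"x":0,"y":0,"z":0,"spin":0}]' 0.01 25
```

```text
time: 21.15
ee_pos: [0.509, 0.0017, 0.0598]
eef_rot: [0.999, 0.042, 0.001, 0.0]
ft_force: [0.3, -0.1, -0.8]
width: 0.0602
time: 21.9
ee_pos: [0.5084, 0.0015, 0.059]
eef_rot: [0.999, 0.043, 0.0, 0.0]
ft_force: [-0.5, -0.0, 1.8]
width: 0.0271
```

```bash
python3 -m creep '[{"x":0,"y":0,"z":0.004,"spin":0},{"x":0,"y":0,"z":0.02,"spin":0},{"x":0,"y":0,"z":0.05,"spin":0},{"x":0,"y":0,"z":0.08,"spin":0},{"x":0,"y":0,"z":0.08,"spin":0}]'; python3 -m creep '[{"x":0.01,"y":-0.03,"z":0.02,"spin":-2},{"x":0.02,"y":-0.07,"z":0.02,"spin":-4},{"x":0.03,"y":-0.11,"z":0.02,"spin":-6},{"x":0.04,"y":-0.15,"z":0.02,"spin":-6},{"x":0.05,"y":-0.19,"z":0.02,"spin":-6},{"x":0.059,"y":-0.23,"z":0.02,"spin":-6},{"x":0.059,"y":-0.257,"z":0.02,"spin":-6},{"x":0.059,"y":-0.267,"z":0.02,"spin":-6},{"x":0.059,"y":-0.267,"z":0.0,"spin":-6},{"x":0.059,"y":-0.267,"z":-0.02,"spin":-6},{"x":0.059,"y":-0.267,"z":-0.04,"spin":-6},{"x":0.059,"y":-0.267,"z":-0.04,"spin":-6}]'; python3 - <<'E'
from h import *
c=shot('side','side3.png'); cv2.imwrite('pics/side3c.png',cv2.resize(c['pixels'][130:370,160:480],None,fx=2.4,fy=2.4)); s=r.read_state(); print(s['ee_pos'],s['width'])
E
```

```text
time: 22.52
ee_pos: [0.5097, 0.0017, 0.1416]
eef_rot: [0.999, 0.043, 0.002, 0.001]
ft_force: [-0.5, 0.7, -3.1]
width: 0.0272
time: 24.02
ee_pos: [0.5661, -0.2644, 0.0965]
eef_rot: [1.0, -0.009, -0.002, -0.001]
ft_force: [-0.7, 0.9, -2.2]
width: 0.0268
[ 0.56693391 -0.26474363  0.09791804] 0.02729611056498918
```

View pics/side3c.png

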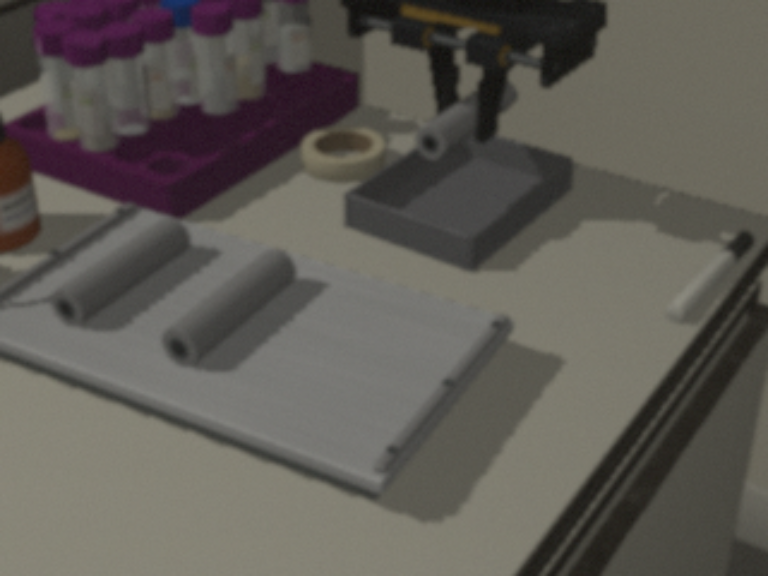

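The roller is held level above the tray at about (460,125) in the crop. The two round rollers are on the plate, and the tape and pen are where they were.

```bash
python3 -m creep '[{"x":0,"y":0,"z":-0.03,"spin":0},{"x":0,"y":0,"z":-0.05,"spin":0},{"x":0,"y":0,"z":-0.060,"spin":0},{"x":0,"y":0,"z":-0.062,"spin":0},{"x":0,"y":0,"z":-0.062,"spin":0}]';for i in 1 2 3; do python3 -m creep '[{"x":0,"y":0,"z":-0.0015,"spin":0},{"x":0,"y":0,"z":-0.0015,"spin":0}]'|grep -E "ee_pos|force"; done
```

```text
time: 24.7
ee_pos: [0.5678, -0.2656, 0.0376]
eef_rot: [1.0, -0.009, 0.0, 0.0]
ft_force: [-0.4, -0.4, -1.8]
width: 0.0269
ee_pos: [0.5674, -0.2656, 0.0357]
ft_force: [-0.6, 0.6, -2.2]
ee_pos: [0.5672, -0.2655, 0.0338]
ft_force: [-0.5, 0.2, -2.7]
ee_pos: [0.5672, -0.2654, 0.0322]
ft_force: [-0.3, 0.8, -3.2]
```

```bash
python3 -m creep '[{"x":0,"y":0,"z":-0.001,"spin":0},{"x":0,"y":0,"z":-0.001,"spin":0}]'|grep -E "ee_pos|force"; python3 -m creep '[{"x":0,"y":0,"z":0,"spin":0},{"x":0,"y":0,"z":0,"spin":0},{"x":0,"y":0,"z":0,"spin":0},{"x":0,"y":0,"z":0,"spin":0}]' 0.05; python3 -m creep '[{"x":0,"y":0,"z":0.02,"spin":0},{"x":0,"y":0,"z":0.06,"spin":0},{"x":0,"y":0,"z":0.10,"spin":0},{"x":-0.04,"y":-0.04,"z":0.15,"spin":0},{"x":-0.08,"y":-0.09,"z":0.18,"spin":0},{"x":-0.12,"y":-0.14,"z":0.18,"spin":0},{"x":-0.16,"y":-0.19,"z":0.18,"spin":0},{"x":-0.2,"y":-0.24,"z":0.18,"spin":0},{"x":-0.2,"y":-0.24,"z":0.18,"spin":0},{"x":-0.2,"y":-0.24,"z":0.18,"spin":0}]'; python3 - <<'E'
from h import *
c=shot('top','top6.png'); cv2.imwrite('pics/top6c.png',cv2.resize(c['pixels'][100:350,180:480],None,fx=2.4,fy=2.4))
for u,v in [(416,145)]: print(world(c,u,v,.019))
E
```

```text
ee_pos: [0.5672, -0.2654, 0.0313]
ft_force: [0.3, 0.0, -3.0]
time: 26.2
ee_pos: [0.5674, -0.2655, 0.0315]
eef_rot: [1.0, -0.01, 0.0, 0.0]
ft_force: [-0.2, 0.2, -0.5]
width: 0.049
time: 27.45
ee_pos: [0.3662, -0.5066, 0.2122]
eef_rot: [1.0, -0.011, 0.0, 0.0]
ft_force: [0.9, 0.5, 0.5]
width: 0.0498
[ 0.69185934 -0.27576145  0.019     ]
```

View pics/top6c.png

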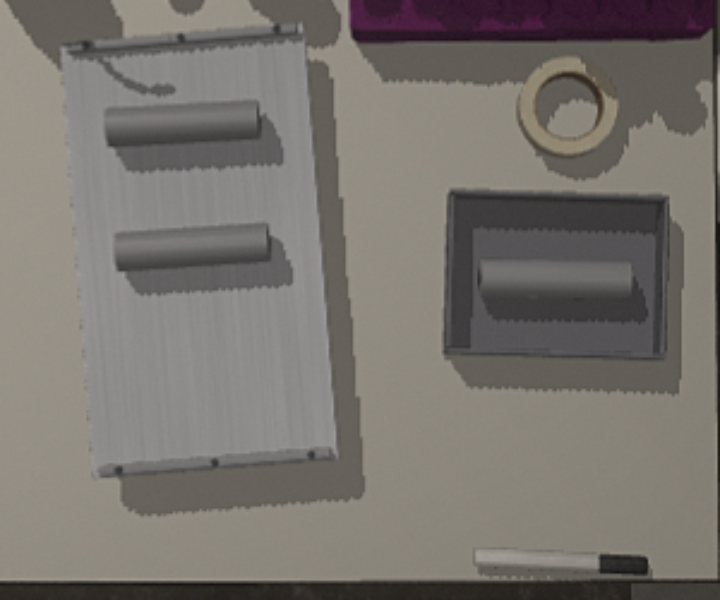

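The worn roller lies on the tray floor, with ends at about (480,277) and (632,279) in the crop. The two round ones are on the plate at rows 122 and 246. The tape and pen haven't moved, and the arm is clear.

```bash
python3 -m creep '[{"x":0,"y":0,"z":0,"spin":0},{"x":0,"y":0,"z":0,"spin":0},{"x":0,"y":0,"z":0,"spin":0},{"x":0,"y":0,"z":0,"spin":0},{"x":0,"y":0,"z":0,"spin":0},{"x":0,"y":0,"z":0,"spin":0},{"x":0,"y":0,"z":0,"spin":0},{"x":0,"y":0,"z":0,"spin":0}]' | head -1; python3 - <<'E'
from h import *
a=dict(np.load('pics/top6.npz')); c=shot('top','top7.png')
d=cv2.absdiff(a['pixels'],c['pixels'])[100:350,180:480].max(2); print((d>40).sum())
v,u=np.mgrid[200:235,380:444]; P=np.array([world(c,x,y) for x,y in zip(u.ravel(),v.ravel())]); Q=P[(P[:,2]>.018)&(P[:,2]<.04)]
print(Q.mean(0),np.percentile(Q[:,2],[50,95]))
print(r.close_job())
E
```

```text
time: 28.5
0
[ 0.56598238 -0.26422765  0.02927539] [0.02990394 0.03391503]
the job is handed in; nothing more can be done
None
```

The roller nearest the robot is the worn one, and it now lies in the reject tray. The two round rollers are on the plate. The job was handed in at about 28.5 s; the interface gives no verdict.

**Rolling:** I rolled each roller forward under the closed fingertip.

| Roller | Press force while rolling | Travel | Estimated turn |
|---|---|---|---|
| Near | rose from 5.9 to about 9 N, and its top rose about 2 mm | 12 mm | about 52° |
| Middle | even, about 6 N | 19 mm | about 77° |
| Far | even, about 6 N | 12 mm | about 49° |

- **Short of a quarter turn:** all three turned less than 90°, though each is past the required 46°.
- **Travel mismatch:** the middle roller went about 3.5 mm farther than half the fingertip's travel and the far one about 2 mm less. They probably drifted slightly on release.
- **Far roller:** because 49° was a thin margin, I pressed it again at 4–5 N and rolled it farther. By fingertip travel that should add about 30°, which I did not measure.

**Last checks:** the worn roller is on the tray floor, level and near the tray's centre. No motion showed between two pictures a second apart. The tape roll and pen look unmoved, and the arm was clear of everything. No check failed.

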